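# Set the sample cell in the shade reader's light path

## Robot

A 6-joint arm with a two-finger parallel gripper is mounted at the origin on a cart in front of the work surface, level with it; the furniture and walls round the work are solid. World frame = base frame: x ahead of the robot, y to its left, z up, the work surface at z = 0. Lengths are in m, angles in rad, forces in N, time in s.
With the tool pointing down it reaches from about 0.375 to 0.925 m from the base axis. Payload 5.7 kg.
Tool frame: the origin (TCP) lies midway between the tips of the shut fingers; the grasp point (between the pads) lies 19 mm behind it (ctrl.grip_depth is the distance from the TCP to the grasp point, in m); z points along the fingers, y is the direction in which the jaws open and shut (so a half turn about z gives the same grasp; the last joint's range is limited). The gripper opens to 85 mm and grips with 20 to 120 N. Pads are 22 mm wide; open, the fingers measure 114 mm over their backs; the gripper's body (76 mm by 85 mm) begins 54 mm behind the grasp point. The pads swing forward as they close: fully open they stand 13 mm farther back than shut.
Start: joints at [-1.228, 0.359, 1.51, -0, 1.272, -0.115], TCP at [0.265, -0.538, 0.231] pointing down, gripper open.
Joint ranges: [-2.97, 2.97], [-1.01, 2.36], [0.21, 2.38], [-0.96, 4.11], [0.2, 2.71], [-2.98, 2.98]. Speed limits (rad/s): [2.39, 2.39, 3.14, 3.14, 3.14, 3.14].

## Interface

Orientations are given as a rotation vector (axis times angle).
In Python, from bench import ctrl gives the robot as it stands.
- The arm moves only by the shell command python3 -m creep 'ROWS' [OPENING] [FORCE]. ROWS is JSON, a list of rows, each a list of 2 entries, a list of its own where there are three numbers: the shift along the world's x, y, z in cm, then the turn about the world's z in degrees. A call has 1 to 8 rows; each row shifts and turns the commanded pose from where the row before left it; what a row does not reach is not made up. A row lasts 1/12 s, in which the tool goes at most 41.7 mm and 7.16 degrees, less where a joint would pass 70% of its speed; a pose out of reach is approached as far as the arm can. A call with a gripper value outside its range is refused whole. OPENING is the closure in counts, from 0 (fully open) to 255 (shut), set as the call begins (- or left out, the last holds). The fingers move at their own pace and stop on an object; FORCE is the grip in N (left out, the last holds). Time passes only in rows, so rows that do not move let the fingers close. It gives the time, the measured TCP pose, the force and the opening at its end, in the units of the state.
- ctrl.read_state(): the state, without advancing time (a new reading comes with each control period).
- ctrl.snapshot(name): name is "side" or "top" or "wrist"; returns the picture (400x640x3 uint8, blue, green, red); there is no depth.
- ctrl.camera_model(name): a dict with "vertical_fov" (degrees; the focal length in pixels is half the picture's height over the tangent of half this angle, whatever the lens; pixels are square), "cx", "cy" (the principal point, pixels), "xyz" and "rotation" of the camera in the world. Camera axes: x right, y down, z forward; pixel columns grow to the right and rows downward; lengths in m; the calibration is good to about 2 mm. A picture is of the moment at which its call begins: read the wrist's pose just before it. camera_model takes no time and is no camera call; for the wrist camera it gives the pose at the moment of the call.
- ctrl.sign_off(): hands the job in, once; it reports no verdict.
The state is a dict: "t": time; "q": joint angles; "joint_velocities": joint speeds; "effort": joint torques, N m; "tcp_pos": TCP position; "orientation": TCP orientation; "force": force on the tool from outside, world axes, zero at the start; "wrist_torque": the same for the moment, N m; "gripper_width": finger opening in m.
Only numpy, scipy, OpenCV 4.12 (cv2) and the standard library are available. Lean on these libraries where they do the work, as an engineer would, in place of code of your own. Each camera call takes 0.05 s, during which the arm holds its last target.

## Task

Stand the windowed sample cell upright on the middle of the square stage of the shade reader, between its lamp and its sensor, turned so that one clear face looks squarely at the lamp and the other at the sensor. Set it down and let go, do not drop it; leave the solid plaster block of the same size standing where it is.

Things in the scene. Friction and masses are not known exactly. Their poses are not given: they have to be found in the camera images.
- cell: Sample cell: upright open-topped square box, 34 x 34 mm, 58 mm tall, about 120 g, loose on the bench (z = 0). Two opposite faces are solid metal walls, 34 mm across: grip these. The other two are clear windows, alike, with an amber resin disc between. Origin: centre of the underside; z up; x is the normal of the clear faces, y of the metal walls.
- reader: Shade reader, fixed to the bench: aluminium base plate 212 x 80 x 10 mm with the lamp (larger grey housing, slotted top) at its -x end and the sensor (smaller housing) at +x, both reaching 68 mm up; their black snouts leave a gap of 96 mm, centred. Open along y. Origin: centre of the underside; x along the light path, z up.
- reader_stage (a point): Centre of the top of the reader's stage, a 60 x 60 mm flat grey square pad without a rim, 13 mm above the bench, midway between lamp and sensor. Axes as the reader's: x along the light path, y across it, z up.
- plaster_block: Bystander: solid plaster block of the same size as the cell, 34 x 34 x 58 mm, opaque all round, standing loose on the bench; it and the cell swap places by chance. Origin: centre of the underside; z up.

How it is judged:
At the end, for the whole second after the job is handed in: The cell stands upright (within about 6 degrees) and at rest on the stage, its centre within 14 mm of the stage's centre, the normal of its clear faces within 12 degrees of the light path, either way round (horizontal distance between cell and reader_stage below 0.014 m and z of cell in the frame of reader_stage between -0.004 and 0.004 m and angle between the x axis of cell and the x axis of reader_stage, either way round below 0.21 rad and angle between cell's own z axis and vertical below 0.1 rad and linear speed of cell below 0.02 m/s); the robot touches nothing.
It fails at once if the plaster block is shifted more than 30 mm or tipped (distance of plaster_block from where it was at the start of the episode above 0.03 m or angle between plaster_block's own z axis and vertical above 0.5 rad).
It fails at once if the cell is dropped: loose, with the fingers off it, more than 20 mm above the stage (contact force between the fingers and cell below 0.05 N and z of cell in the frame of reader_stage above 0.02 m).
It also fails if it takes over 38 s, if anything falls off the work surface, if the arm or the gripper's body presses on something with over 40 N, if the wrist force passes 120 N, or if a joint passes its speed limit or range.

## Working session

There is one attempt and no reset: what is moved stays moved. The work goes in short steps, Python scripts to look and compute and a shell command to move; the robot and the scene stay as the last step left them, time stands still between calls to the robot, and variables do not carry over. Pictures are saved under pics/ and viewed, and the job is handed in when it is done.

```bash
ls; mkdir -p pics
python3 - <<'E'
from bench import ctrl
import cv2
s=ctrl.read_state(); print(s['t'],s['tcp_pos'],s['orientation'],s['gripper_width'])
for n in ("side","top","wrist"):
    m=ctrl.camera_model(n); print(n,m)
    cv2.imwrite(f"pics/{n}0.png",ctrl.snapshot(n))
E
```

```text
pics
0.0 [ 0.26494722 -0.53757933  0.23045164] [-3.05788525e+00 -7.12434976e-01  3.47393213e-04] 0.08533573086292853
side {'vertical_fov': 57.0157191521182, 'cx': 318.4917830639435, 'cy': 194.64104999293207, 'xyz': array([0.48864071, 0.9041521 , 0.43358339]), 'rotation': array([ 0.05951935,  2.66108524, -1.65526096])}
top {'vertical_fov': 54.76020753934414, 'cx': 321.1808878976463, 'cy': 199.9693856026249, 'xyz': array([0.31800833, 0.10696647, 0.87366881]), 'rotation': array([-2.09068268,  2.15091086, -0.19434792])}
wrist {'vertical_fov': 58.75652845223799, 'cx': 320.0028428188438, 'cy': 203.04315975936316, 'xyz': array([ 0.330073  , -0.50629337,  0.37323113]), 'rotation': array([ 2.45626241, -1.52753495, -0.22223862])}
```

View pics/side0.png

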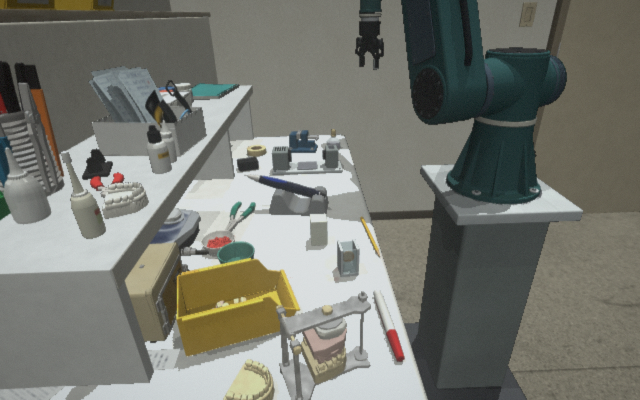

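View pics/top0.png

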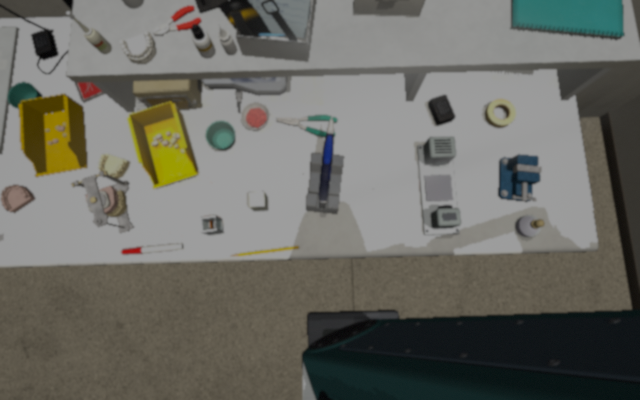

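View pics/wrist0.png

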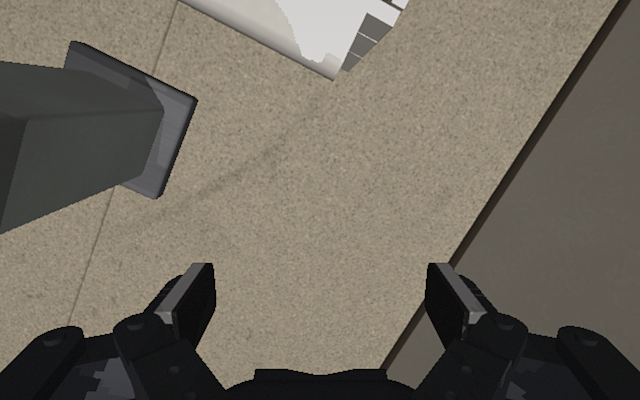

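The top view shows the cell at about (211,225), the plaster block at (257,200), and the reader's pad at (438,188) with the lamp up at (440,150) and the sensor at (447,217). I'll zoom in for detail.

```bash
cat > h.py <<'E'
import numpy as np, cv2
from scipy.spatial.transform import Rotation as R
def ray(m,uv):
    f=200/np.tan(np.radians(m['vertical_fov'])/2)
    d=np.array([(uv[0]-m['cx'])/f,(uv[1]-m['cy'])/f,1.0]); d=R.from_rotvec(m['rotation']).apply(d)
    return np.array(m['xyz']),d/np.linalg.norm(d)
def onz(m,uv,z):
    o,d=ray(m,uv); return o+d*(z-o[2])/d[2]
def tri(obs):
    A=np.zeros((3,3));b=np.zeros(3)
    for m,uv in obs:
        o,d=ray(m,uv);P=np.eye(3)-np.outer(d,d);A+=P;b+=P@o
    x=np.linalg.solve(A,b)
    return x,[np.linalg.norm(np.cross(x-ray(m,uv)[0],ray(m,uv)[1])) for m,uv in obs]
def proj(m,p):
    f=200/np.tan(np.radians(m['vertical_fov'])/2)
    c=R.from_rotvec(m['rotation']).inv().apply(np.array(p)-m['xyz'])
    return np.array([m['cx']+f*c[0]/c[2],m['cy']+f*c[1]/c[2]])
E
python3 - <<'E'
import cv2,numpy as np
t=cv2.imread('pics/top0.png');s=cv2.imread('pics/side0.png')
def c(i,x,y,w,h,k): return cv2.resize(i[y:y+h,x:x+w],None,fx=k,fy=k,interpolation=cv2.INTER_CUBIC)
cv2.imwrite('pics/c1.png',np.hstack([c(t,185,180,100,75,4),c(t,405,125,75,75,4)*1]) )
cv2.imwrite('pics/c2.png',c(t,405,125,75,120,5))
cv2.imwrite('pics/c3.png',np.hstack([c(s,290,180,80,100,5),c(s,265,120,80,100,5)]))
E
```

```text
(no output)
```

View pics/c1.png

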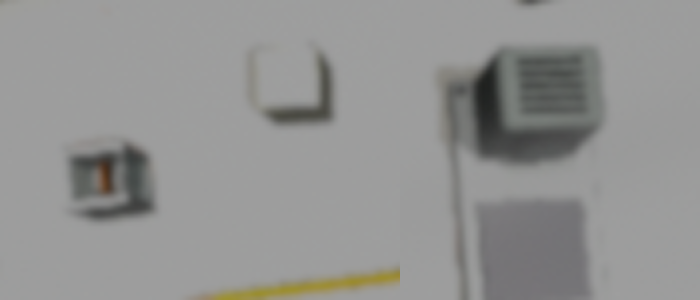

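View pics/c2.png

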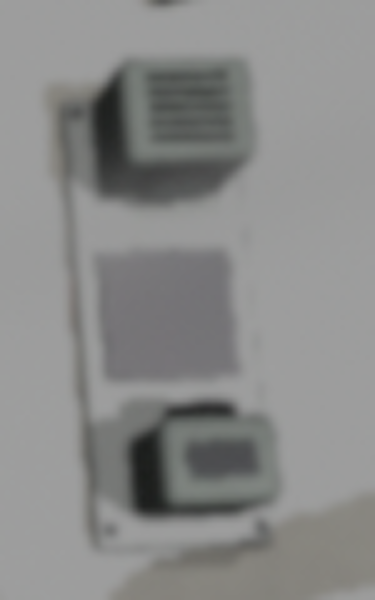

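View pics/c3.png

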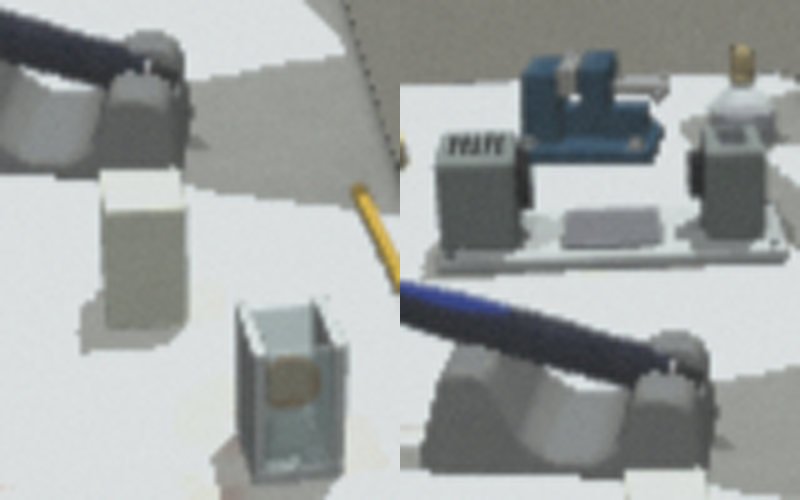

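Run:
```python
from bench import ctrl
from h import *
T=ctrl.camera_model('top');S=ctrl.camera_model('side')
P=lambda x,y,ox,oy,k:(ox+x/k,oy+y/k)
print('cell top',tri([(T,P(97,178,185,180,4)),(S,P(291,323,290,180,5))]))
print('block top',tri([(T,P(285,78,185,180,4)),(S,P(143,190,290,180,5))]))
# pad corners
tp=[P(*p,405,125,5) for p in [(95,253),(230,248),(241,375),(106,382)]]
Q=np.array([onz(T,p,0.013) for p in tp]);print('pad corners',Q.round(4),Q.mean(0))
print('pad ctr tri',tri([(T,tuple(np.mean(tp,0))),(S,P(613-400,227,265,120,5))]))
for a,b in((0,1),(3,2),(3,0),(2,1)):
    v=Q[b]-Q[a];print(np.linalg.norm(v),np.degrees(np.arctan2(v[1],v[0])))
# base plate left edge
a=onz(T,P(62,115,405,125,5),0.01);b=onz(T,P(92,545,405,125,5),0.01);v=a-b;print('edge',a,b,np.linalg.norm(v),np.degrees(np.arctan2(v[1],v[0])))
# housing tops triangulate
print('lamp',tri([(T,P(188,112,405,125,5)),(S,P(478-400,145,265,120,5))]))
```

```text
cell top (array([0.4278096 , 0.34856386, 0.056603  ]), [np.float64(0.001098976915556327), np.float64(0.0010989769155562664)])
block top (array([0.47883904, 0.24851325, 0.05673925]), [np.float64(0.0007572731553448988), np.float64(0.0007572731553449584)])
pad corners [[ 0.5312 -0.1283  0.013 ]
 [ 0.5318 -0.1902  0.013 ]
 [ 0.4725 -0.1899  0.013 ]
 [ 0.4711 -0.1287  0.013 ]] [ 0.5016358  -0.15928157  0.013     ]
pad ctr tri (array([ 0.50252282, -0.16000548,  0.01096131]), [np.float64(0.0006294499086247418), np.float64(0.0006294499086246161)])
0.06190046397684232 -89.50947402440832
0.061214858132202225 -88.6483944956622
0.060163333823568824 0.3094431054421209
0.059249664950350646 -0.36306202155225775
edge [ 0.59858826 -0.11892995  0.01      ] [ 0.39781787 -0.11745272  0.01      ] 0.20077581912233042 -0.42156113799804945
lamp (array([ 0.58122581, -0.15895384,  0.06729377]), [np.float64(0.0014642169840098746), np.float64(0.001464216984010134)])
```

The heights agree with the text: cell top at 57 mm, pad at 11–13 mm, lamp at 67 mm. The light path lies along world x, and the cell's windows face roughly ±y. Next I move over towards the cell, turning the jaws to world x.

```bash
python3 -m creep '[[[1.6,3.6,0.5],7],[[1.6,3.6,0.5],7],[[1.6,3.6,0.5],7],[[1.6,3.6,0.5],7],[[1.6,3.6,0.5],7],[[1.6,3.6,0],7],[[1.6,3.6,0],7],[[1.6,3.6,0],7]]' 0 30
```

```text
t: 0.82
tcp_pos: [0.3934, -0.2483, 0.2563]
orientation: [2.361, 2.072, 0.0]
force: [0.7, -0.1, 0.5]
gripper_width: 0.0854
```

```bash
python3 -m creep '[[[0.6,4,0],7],[[0.6,4,0],0],[[0.6,4,0],0],[[0.6,4,0],0],[[0.4,4,0],0],[[0.2,4,0],0],[[0,4,0],0],[[0,4,0],0]]'; python3 -m creep '[[[0,4,0],0],[[0,4,0],0],[[0,4,0],0],[[0,4,-1],0],[[0,4,-1],0],[[0,0,0],0],[[0,0,0],0]]'
python3 - <<'E'
from bench import ctrl
import cv2,pickle
m=ctrl.camera_model('wrist');i=ctrl.snapshot('wrist');s=ctrl.read_state()
cv2.imwrite('pics/w1.png',i);pickle.dump(m,open('w1.pkl','wb'));print(m['xyz'],s['tcp_pos'],s['orientation'],s['t'])
E
```

```text
t: 1.48
tcp_pos: [0.4227, 0.0717, 0.2563]
orientation: [2.236, 2.206, 0.0]
force: [0.7, 0.5, 0.1]
gripper_width: 0.0856
t: 2.07
tcp_pos: [0.4222, 0.2713, 0.2354]
orientation: [-2.231, -2.211, 0.003]
force: [-0.2, -0.3, -0.2]
gripper_width: 0.0857
[0.4240587  0.34288847 0.37796529] [0.42246404 0.26996088 0.23569281] [-2.23363291 -2.2089375   0.00298672] 2.1167
```

View pics/w1.png

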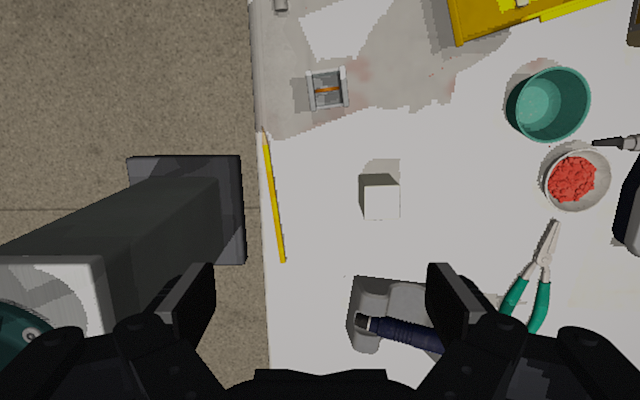

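The cell is at about (327,89), with its light-coloured metal walls to the left and right (±x) and the disc edge-on, so the jaw direction is right. The block is at (380,197). I'll zoom in for the yaw.

Run:
```python
import cv2
t=cv2.imread('pics/w1.png')
cv2.imwrite('pics/w1c.png',cv2.resize(t[55:125,290:370],None,fx=8,fy=8,interpolation=cv2.INTER_CUBIC))
```

```text
(no output)
```

View pics/w1c.png

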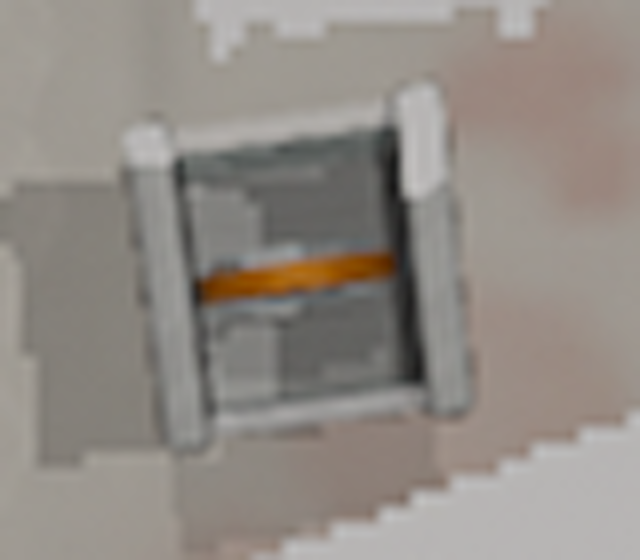

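Run:
```python
from h import *
import pickle
from bench import ctrl
m=pickle.load(open('w1.pkl','rb'));T=ctrl.camera_model('top');S=ctrl.camera_model('side')
c=[(290+x/8,55+y/8) for x,y in [(123,125),(442,82),(468,412),(165,448)]]
Q=np.array([onz(m,p,.058) for p in c]);print(Q.round(4),Q.mean(0))
for a,b in((0,1),(3,2),(3,0),(2,1)):
    v=Q[b]-Q[a];print(np.linalg.norm(v).round(4),np.degrees(np.arctan2(v[1],v[0])))
cm=tuple(np.mean(c,0))
print(tri([(m,cm),(T,(209.2,224.5)),(S,(348.2,244.6))]))
```

```text
[[0.4111 0.3659 0.058 ]
 [0.4448 0.3699 0.058 ]
 [0.448  0.3363 0.058 ]
 [0.415  0.3328 0.058 ]] [0.42971457 0.35121106 0.058     ]
0.0339 6.661827023009198
0.0332 6.028771042116612
0.0334 96.69459967474144
0.0337 95.414044927787
(array([0.42849922, 0.34998441, 0.05700782]), [np.float64(0.0019548461813139566), np.float64(0.0021572514092647473), np.float64(0.0008242047457314533)])
```

```bash
python3 -m creep '[[[0.3,4,0],3.4],[[0.3,4,-1],3.4],[[0,0,-4],0],[[0,0,-4],0],[[0,0,-3],0],[[0,0,0],0]]'
python3 - <<'E'
from bench import ctrl
import cv2,pickle
m=ctrl.camera_model('wrist');i=ctrl.snapshot('wrist');s=ctrl.read_state()
cv2.imwrite('pics/w2.png',i);pickle.dump(m,open('w2.pkl','wb'));print(m['xyz'],s['tcp_pos'],s['orientation'],s['t'])
E
```

```text
t: 2.62
tcp_pos: [0.4257, 0.3456, 0.1112]
orientation: [-2.102, -2.331, 0.017]
force: [-0.8, -0.7, -0.4]
gripper_width: 0.0855
[0.42053658 0.41756378 0.25345824] [0.42726133 0.34674743 0.11402791] [-2.10249942 -2.33193601  0.01129308] 2.6667
```

View pics/w2.png

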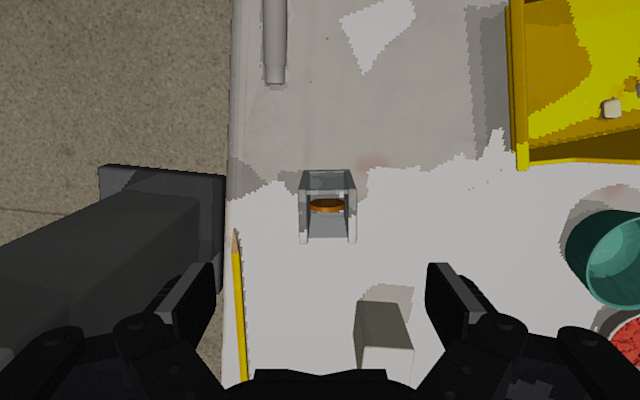

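Run:
```python
from h import *
import pickle
t=cv2.imread('pics/w2.png')
cv2.imwrite('pics/w2c.png',cv2.resize(t[155:255,280:375],None,fx=6,fy=6,interpolation=cv2.INTER_CUBIC))
m=pickle.load(open('w2.pkl','rb'))
for z in(0,.058): print(onz(m,(300,172),z),onz(m,(300,243),z),onz(m,(320,203),z))
from scipy.spatial.transform import Rotation as R
print(R.from_rotvec(m['rotation']).as_matrix())
c=np.array([.429,.350])
for z in(0,.058): print([proj(m,[c[0]+a*.017,c[1]+b*.017,z]).round() for a in(-1,1) for b in(-1,1)])
```

```text
[0.40884255 0.36400764 0.        ] [0.41369839 0.30855482 0.        ] [0.4257064  0.34219297 0.        ]
[0.41151855 0.37626314 0.058     ] [0.4152632  0.33349984 0.058     ] [0.42452336 0.35944041 0.058     ]
[[ 0.99460172  0.10190447  0.0195676 ]
 [ 0.10324305 -0.95292286 -0.28509455]
 [-0.010406    0.28557575 -0.95829964]]
[array([301., 213.]), array([305., 168.]), array([346., 217.]), array([351., 173.])]
[array([294., 243.]), array([299., 188.]), array([351., 249.]), array([359., 194.])]
```

View pics/w2c.png

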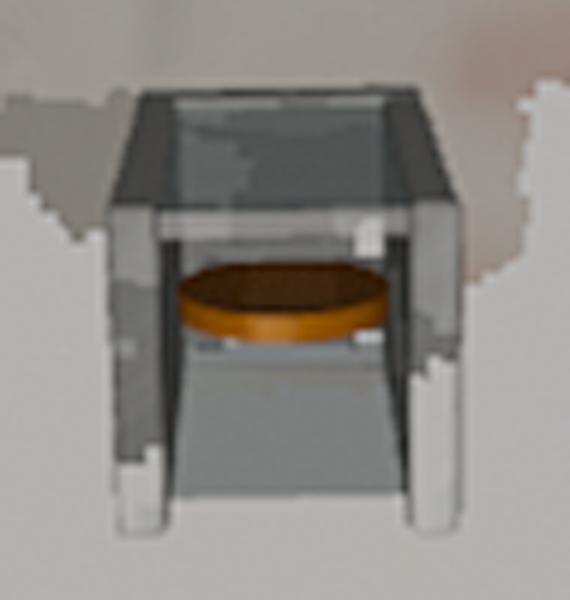

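Run:
```python
from h import *
import pickle
m=pickle.load(open('w2.pkl','rb'))
m1=pickle.load(open('w1.pkl','rb'))
c=[(280+x/6,155+y/6) for x,y in [(110,205),(462,205),(462,532),(115,535)]]
c1=[(290+x/8,55+y/8) for x,y in [(123,125),(442,82),(468,412),(165,448)]]
Q=np.array([onz(m,p,.058) for p in c]);print(Q.round(4),Q.mean(0))
for a,b in((0,1),(3,2),(3,0),(2,1)):
    v=Q[b]-Q[a];print(np.linalg.norm(v).round(4),np.degrees(np.arctan2(v[1],v[0])))
for a,b in zip(c,c1): print(tri([(m,a),(m1,b)]))
```

```text
[[0.4114 0.3663 0.058 ]
 [0.4445 0.3698 0.058 ]
 [0.449  0.3367 0.058 ]
 [0.4148 0.3327 0.058 ]] [0.42994506 0.35137841 0.058     ]
0.0333 6.078882138985017
0.0344 6.716608887776267
0.0338 95.76971197330339
0.0334 97.628184187149
(array([0.41122387, 0.36599599, 0.05689325]), [np.float64(0.00016619427380351698), np.float64(0.00016619427380349335)])
(array([0.44466335, 0.36983087, 0.05800559]), [np.float64(0.0001294001047485648), np.float64(0.0001294001047485959)])
(array([0.44854567, 0.33635462, 0.0573067 ]), [np.float64(0.0005269295179926663), np.float64(0.0005269295179926273)])
(array([0.41491962, 0.33280057, 0.05823064]), [np.float64(7.758728392561844e-05), np.float64(7.758728392571715e-05)])
```

```bash
python3 -m creep '[[[0.1,0.1,-2],0.5],[[0,0,-2.5],0],[[0,0,-2.5],0],[[0,0,-1.6],0],[[0,0,-1],0],[[0,0,0],0],[[0,0,0],0]]'; python3 -m creep '[[[0,0,0],0],[[0,0,0],0],[[0,0,0],0],[[0,0,0],0],[[0,0,0],0],[[0,0,0],0],[[0,0,0],0],[[0,0,0],0]]' 255 35
```

```text
t: 3.25
tcp_pos: [0.4315, 0.3509, 0.0218]
orientation: [2.092, 2.343, 0.003]
force: [-0.3, -0.3, -0.3]
gripper_width: 0.0857
t: 3.92
tcp_pos: [0.4305, 0.3512, 0.021]
orientation: [2.091, 2.344, 0.001]
force: [-0.2, -0.7, 6.6]
gripper_width: 0.0335
```

```bash
python3 -m creep '[[[0,0,0],0],[[0,0,0],0],[[0,0,0],0],[[0,0,1],0],[[0,0,2],0],[[0,0,3],0],[[0,0,0],0],[[0,0,0],0]]'
python3 - <<'E'
from bench import ctrl
import cv2,pickle
m=ctrl.camera_model('wrist');i=ctrl.snapshot('wrist');s=ctrl.read_state()
cv2.imwrite('pics/w3.png',i);pickle.dump((m,s),open('w3.pkl','wb'));print(m['xyz'],s['tcp_pos'],s['orientation'],s['t'],s['force'])
cv2.imwrite('pics/s3.png',cv2.resize(ctrl.snapshot('side')[150:300,250:450],None,fx=4,fy=4))
E
```

```text
t: 4.58
tcp_pos: [0.4315, 0.3517, 0.0823]
orientation: [2.09, 2.344, 0.006]
force: [-0.3, 0.8, -1.8]
gripper_width: 0.0336
[0.42377283 0.42235041 0.22509119] [0.43042455 0.35103938 0.08102651] [2.09095605e+00 2.34423128e+00 2.10053310e-03] 4.6333 [ 0.42574574 -0.35965661 -2.06410076]
```

View pics/w3.png

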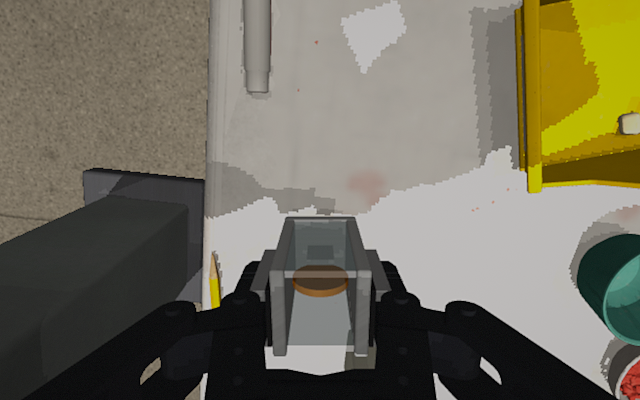

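View pics/s3.png

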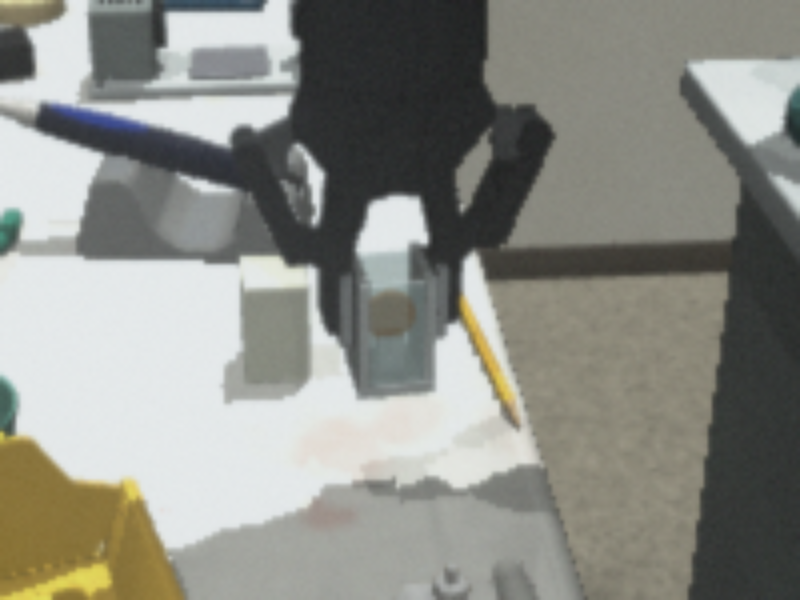

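The cell is held by its metal walls and upright, with its rim corners at about (271,270) and (374,272). The block is untouched. I'll check the offset in the hand, then carry it.

Run:
```python
from h import *
import pickle
m,s=pickle.load(open('w3.pkl','rb'))
t=cv2.imread('pics/w3.png')
cv2.imwrite('pics/w3c.png',cv2.resize(t[205:375,255:390],None,fx=5,fy=3.5,interpolation=cv2.INTER_CUBIC))
for name,c in(('held',[.43,.351]),):
  for z in(.06,.118):
    a=np.radians(6.4);r=lambda p:(c[0]+p[0]*np.cos(a)-p[1]*np.sin(a),c[1]+p[0]*np.sin(a)+p[1]*np.cos(a),z)
    print(z,[proj(m,r((i*.017,j*.017))).round(1) for i,j in((-1,1),(1,1),(1,-1),(-1,-1))])
```

```text
0.06 [array([280.3, 216.1]), array([349.9, 216.2]), array([348.2, 278.8]), array([282.2, 278.7])]
0.118 [array([262.1, 270.9]), array([364.5, 271. ]), array([360.9, 356.9]), array([266.2, 356.9])]
```

View pics/w3c.png

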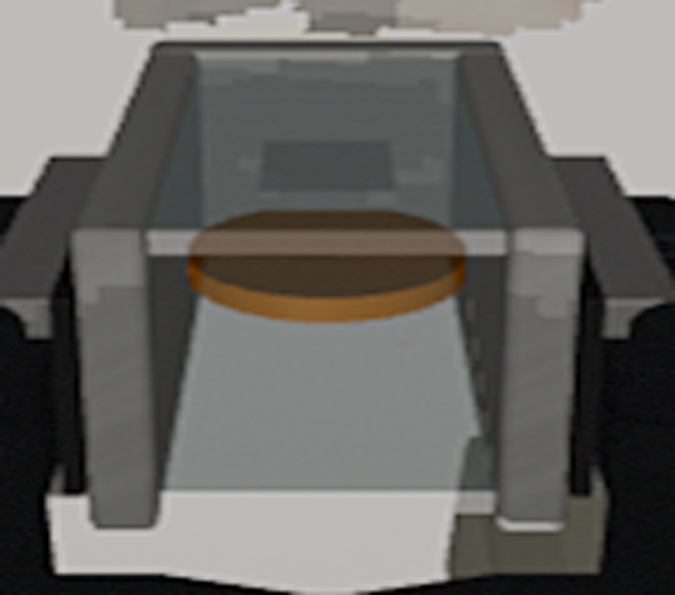

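```bash
python3 -m creep '[[[0,0,3.5],0],[[0,0,3.5],-6],[[0.3,-1,3],-7],[[0.5,-2.5,2],-7],[[0.6,-3.5,0],-7],[[0.6,-3.8,0],-7],[[0.6,-3.8,0],-7],[[0.6,-3.8,0],-7]]';python3 -m creep '[[[0.6,-3.8,0],-7],[[0.6,-3.8,0],-7],[[0.6,-3.8,0],-7],[[0.6,-3.8,0],-7],[[0.6,-3.8,0],-7],[[0.6,-3.8,0],-7],[[0.6,-3.5,0],-6.5],[[0.4,-2.5,0],0]]';python3 -m creep '[[[0,-1.8,0],0],[[0,0,0],0],[[0,0,0],0],[[0,0,0],0]]'
python3 - <<'E'
from bench import ctrl
import cv2,pickle
m=ctrl.camera_model('wrist');i=ctrl.snapshot('wrist');s=ctrl.read_state()
cv2.imwrite('pics/w4.png',i);pickle.dump((m,s),open('w4.pkl','wb'));print(m['xyz'],s['tcp_pos'],s['orientation'],s['t'],s['force'])
E
```

```text
t: 5.35
tcp_pos: [0.4611, 0.1651, 0.1992]
orientation: [-2.867, -1.284, 0.004]
force: [0.2, -0.8, -1.7]
gripper_width: 0.0337
t: 6.02
tcp_pos: [0.5077, -0.1241, 0.199]
orientation: [-3.142, 0.011, 0.003]
force: [0.9, 1.0, -1.0]
gripper_width: 0.0337
t: 6.35
tcp_pos: [0.5071, -0.1382, 0.1992]
orientation: [-3.14, -0.0, 0.004]
force: [-1.1, 1.2, -1.5]
gripper_width: 0.0338
[ 0.57987956 -0.13841456  0.34173692] [ 0.507314   -0.13788979  0.19944796] [-3.14016891e+00 -1.78860657e-03  3.04091686e-03] 6.4 [ 0.00355881 -0.01075362 -0.03773263]
```

View pics/w4.png

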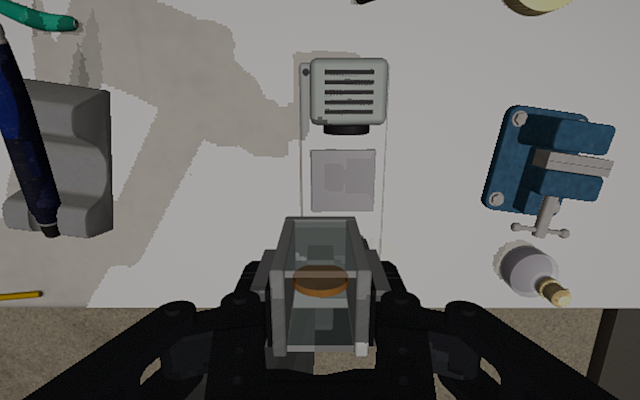

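The cell is held and square. The pad's corners are visible at about (311,150), (375,150), (376,211) and (312,212). I'll measure the pad and the held cell in this same picture.

Run:
```python
from h import *
import pickle
m,s=pickle.load(open('w4.pkl','rb'))
t=cv2.imread('pics/w4.png')
cv2.imwrite('pics/w4c.png',cv2.resize(t[45:235,290:400],None,fx=4,fy=3,interpolation=cv2.INTER_CUBIC))
ztop=s['tcp_pos'][2]-.021+.058
k=[(255+x/5,205+y/3.5) for x,y in [(72,230),(582,230),(565,527),(90,527)]]
Q=np.array([onz(m,p,ztop) for p in k]);print(Q.round(4),Q.mean(0)-s['tcp_pos'])
```

```text
[[ 0.5256 -0.1216  0.2364]
 [ 0.5256 -0.155   0.2364]
 [ 0.4924 -0.1552  0.2364]
 [ 0.4923 -0.1215  0.2364]] [ 0.00165969 -0.00045428  0.037     ]
```

View pics/w4c.png

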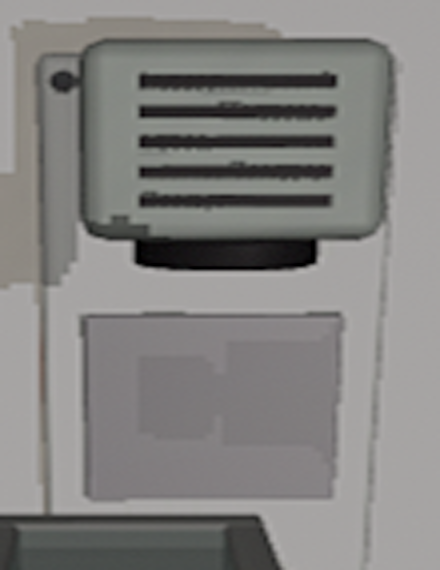

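Run:
```python
from h import *
import pickle
from bench import ctrl
m,s=pickle.load(open('w4.pkl','rb'));T=ctrl.camera_model('top')
k=[(290+x/4,45+y/3) for x,y in [(82,316),(343,316),(333,497),(86,497)]]
Q=np.array([onz(m,p,.013) for p in k]);print(Q.round(4),Q.mean(0), 'shift',Q.mean(0)-s['tcp_pos'])
for a,b in((0,1),(3,2),(3,0),(2,1)):
    v=Q[b]-Q[a];print(np.linalg.norm(v).round(4),np.degrees(np.arctan2(v[1],v[0])))
tp=[(405+x/5,125+y/5) for x,y in [(95,253),(230,248),(241,375),(106,382)]]
for a,b in zip(k,tp): print(tri([(m,a),(T,b)]))
```

```text
[[ 0.5333 -0.1289  0.013 ]
 [ 0.5334 -0.1892  0.013 ]
 [ 0.4749 -0.1894  0.013 ]
 [ 0.4748 -0.1295  0.013 ]] [ 0.50409066 -0.15925017  0.013     ] shift [-0.00322334 -0.02136039 -0.18644796]
0.0603 -89.97129981394129
0.06 -89.94889631676095
0.0585 0.5262983392043868
0.0585 0.18736274182783372
(array([ 0.53249618, -0.12913   ,  0.00888177]), [np.float64(0.00042330758062204035), np.float64(0.0004233075806220271)])
(array([ 0.53266194, -0.1903233 ,  0.01057194]), [np.float64(0.0007995238969750521), np.float64(0.000799523896975018)])
(array([ 0.47337271, -0.19057907,  0.00918362]), [np.float64(0.0006103356114586071), np.float64(0.0006103356114586136)])
(array([ 0.47246795, -0.12981247,  0.0068038 ]), [np.float64(0.0006255562721185189), np.float64(0.0006255562721185788)])
```

```bash
python3 -m creep '[[[-0.4,-2.1,0],0],[[0,0,-3],0],[[0,0,-3.5],0],[[0,0,-3.5],0],[[0,0,-3],0],[[0,0,-2],0],[[0,0,0],0],[[0,0,0],0]]'
python3 - <<'E'
from bench import ctrl
import cv2,pickle,numpy as np
s=ctrl.read_state();m=ctrl.camera_model('wrist');i=ctrl.snapshot('wrist')
cv2.imwrite('pics/w5.png',i);pickle.dump((m,s),open('w5.pkl','wb'));print(s['tcp_pos'],s['orientation'],s['t'],s['force'])
a=cv2.resize(ctrl.snapshot('side')[100:190,260:360],None,fx=5,fy=5,interpolation=cv2.INTER_CUBIC)
cv2.imwrite('pics/s5.png',a)
E
```

```text
t: 7.07
tcp_pos: [0.5032, -0.1586, 0.0496]
orientation: [-3.14, -0.003, 0.004]
force: [0.2, 0.9, -0.6]
gripper_width: 0.0334
[ 0.50324512 -0.15864409  0.04958738] [-3.14001939e+00 -3.08729612e-03  4.36008100e-03] 7.0667 [ 0.18662607  0.88355878 -0.6219959 ]
```

View pics/w5.png

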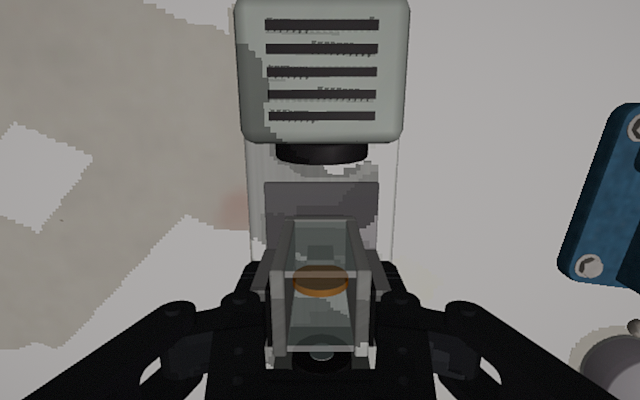

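View pics/s5.png

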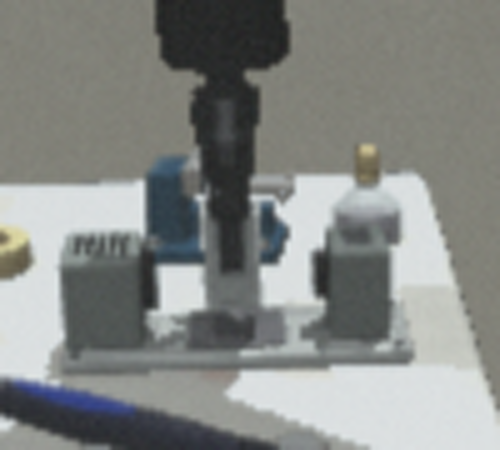

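The cell is centred over the pad between the snouts. The sensor snout shows through the lower window, and there is about 15 mm left to go. I'll lower it slowly and watch the force.

```bash
python3 -m creep '[[[0,0,-0.7],0],[[0,0,-0.4],0],[[0,0,-0.2],0],[[0,0,0],0],[[0,0,0],0]]'; python3 -m creep '[[[0,0,-0.1],0],[[0,0,-0.1],0],[[0,0,0],0],[[0,0,0],0]]'
```

```text
t: 7.58
tcp_pos: [0.5041, -0.1602, 0.0374]
orientation: [-3.142, -0.001, -0.0]
force: [0.6, -0.3, -0.8]
gripper_width: 0.0339
t: 7.92
tcp_pos: [0.5042, -0.1602, 0.0352]
orientation: [-3.141, -0.001, 0.0]
force: [0.4, -0.5, -1.2]
gripper_width: 0.0337
```

```bash
python3 -m creep '[[[0,0,-0.1],0],[[0,0,0],0],[[0,0,0],0]]'; python3 -m creep '[[[0,0,-0.1],0],[[0,0,0],0],[[0,0,0],0]]'
```

```text
t: 8.17
tcp_pos: [0.5041, -0.1602, 0.0342]
orientation: [-3.141, -0.001, 0.0]
force: [0.2, -0.3, -0.4]
gripper_width: 0.0336
t: 8.42
tcp_pos: [0.5042, -0.1602, 0.034]
orientation: [3.142, 0.001, 0.0]
force: [-2.0, 1.9, 9.6]
gripper_width: 0.0337
```

The force rose to 9.6 N at TCP z = 0.034, as predicted for contact with the stage. Releasing.

```bash
python3 -m creep '[[[0,0,0],0],[[0,0,0],0],[[0,0,0],0],[[0,0,0],0],[[0,0,0],0],[[0,0,0],0],[[0,0,0],0]]' 0; python3 -m creep '[[[0,0,1],0],[[0,0,2],0],[[0,0,3],0],[[0,0,4],0],[[0,0,4],0],[[-2,0,1],0],[[0,0,0],0],[[0,0,0],0]]'
python3 - <<'E'
from bench import ctrl
import cv2,pickle,numpy as np
m=ctrl.camera_model('wrist');i=ctrl.snapshot('wrist');s=ctrl.read_state()
cv2.imwrite('pics/w6.png',i);pickle.dump((m,s),open('w6.pkl','wb'));print(s['tcp_pos'],s['t'],s['force'])
b=ctrl.snapshot('side');cv2.imwrite('pics/s6f.png',b)
cv2.imwrite('pics/s6.png',cv2.resize(b[100:190,260:360],None,fx=5,fy=5,interpolation=cv2.INTER_CUBIC))
E
```

```text
t: 9.0
tcp_pos: [0.5041, -0.1602, 0.0332]
orientation: [-3.141, -0.001, 0.0]
force: [0.3, 0.7, -0.0]
gripper_width: 0.0854
t: 9.67
tcp_pos: [0.4839, -0.1602, 0.1844]
orientation: [3.141, -0.0, 0.003]
force: [-0.3, -0.2, -0.3]
gripper_width: 0.085
[ 0.48391844 -0.1599817   0.18332169] 9.7167 [ 0.18814834  0.0940818  -0.3036208 ]
```

View pics/w6.png

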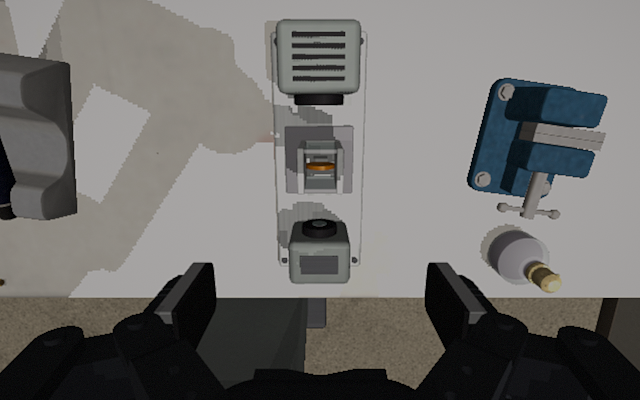

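View pics/s6.png

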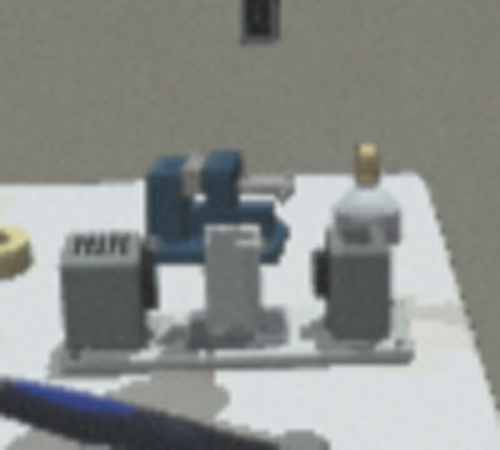

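View pics/s6f.png

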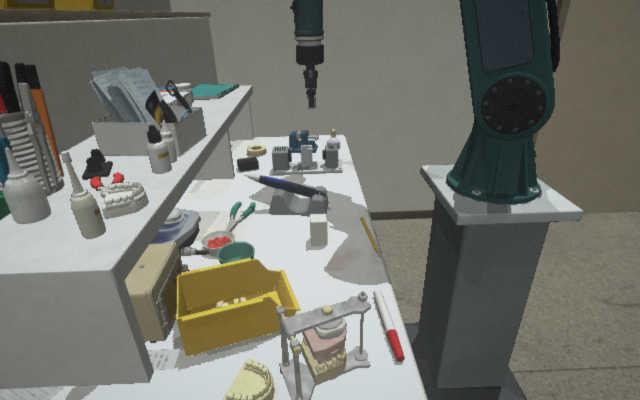

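The cell stands on the pad at about (320,166) in the wrist view, its disc facing lamp and sensor. The block is still at (318,220) in the side view. I'll measure this before handing in.

Run:
```python
import cv2
t=cv2.imread('pics/w6.png')
cv2.imwrite('pics/w6c.png',cv2.resize(t[115:205,275:365],None,fx=6.5,fy=6.5,interpolation=cv2.INTER_CUBIC))
```

```text
(no output)
```

View pics/w6c.png

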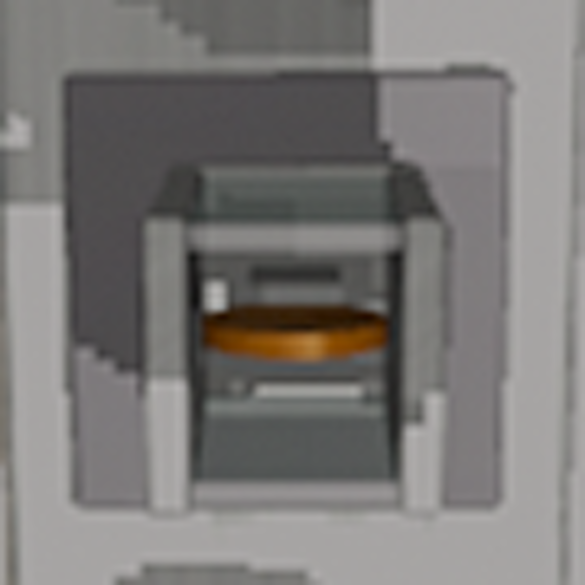

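Run:
```python
from h import *
import pickle
m,s=pickle.load(open('w6.pkl','rb'))
g=lambda L,z:np.array([onz(m,(275+x/6.5,115+y/6.5),z) for x,y in L])
P=g([(66,75),(508,72),(500,505),(75,505)],.013);C=g([(145,218),(445,218),(440,512),(150,512)],.071)
for Q in(P,C):
    print(Q.round(4),Q.mean(0))
    for a,b in((0,1),(3,2),(3,0),(2,1)):
        v=Q[b]-Q[a];print(np.linalg.norm(v).round(4),np.degrees(np.arctan2(v[1],v[0])).round(1))
```

```text
[[ 0.5335 -0.1299  0.013 ]
 [ 0.5339 -0.1888  0.013 ]
 [ 0.4743 -0.1893  0.013 ]
 [ 0.4743 -0.1295  0.013 ]] [ 0.5039695 -0.1593965  0.013    ]
0.0589 -89.6
0.0597 -90.0
0.0592 -0.4
0.0596 0.4
[[ 0.5222 -0.1438  0.071 ]
 [ 0.5222 -0.177   0.071 ]
 [ 0.4885 -0.177   0.071 ]
 [ 0.4885 -0.1438  0.071 ]] [ 0.50534084 -0.16039225  0.071     ]
0.0332 -90.0
0.0333 -90.0
0.0336 -0.1
0.0336 0.1
```

The offset is about 1.7 mm and the yaw about 0°. The robot is clear, so I'm handing in.

```bash
python3 -c "
from bench import ctrl
print(ctrl.sign_off(), ctrl.read_state()['t'])"
```

```text
the job is handed in; nothing more can be done
the job is handed in; nothing more can be done
```

The cell stands upright on the reader's stage, with its clear faces towards the lamp and the sensor, and the job is handed in at about 10 s. I gripped it by its metal walls, carried it over, lowered it until the stage took the load (9.6 N), opened the fingers and backed off.

**Last checks**
- **Position:** the last wrist picture puts the cell's centre about 1.7 mm from the pad's centre, against the 14 mm allowed.
- **Turn:** its clear-face normal is within about 0.5° of the light path.
- **Upright:** it looks upright in the side view; I did not measure its tilt.
- **Plaster block:** it looks unmoved in the side view; I did not measure it again.
- **Robot:** the gripper was open and about 15 cm above the stage, touching nothing.

**Where measurements disagreed**
- **Cameras:** the wrist and overhead cameras differed by about 2 mm on the pad's centre.
- **Pad height:** combining the top and wrist views put the pad at 7–11 mm, against the 13 mm given. Contact came at the height expected for 13 mm.

The hand-in gave no verdict.

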